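# Set both telescopic legs to their marked holes

### The arm

A 7-joint arm with a two-finger parallel gripper is mounted at the origin on the work surface. World frame = base frame: x ahead of the robot, y to its left, z up, the work surface at z = 0. Lengths are in m, angles in degrees, forces in N, time in s.
With the tool pointing down it reaches from about 0.4 to 0.925 m from the base axis. Payload 4.1 kg.
Tool frame: the origin (TCP) lies at the very end of the fingers, on their centre line; the grasp point (between the pads) lies 19 mm behind it; x points along the fingers, y is the direction in which the jaws open and shut, and the axes are right-handed (so a half turn about x gives the same grasp; the last joint's range is limited). The gripper opens to 85 mm and grips with 20 to 120 N. Pads are 22 mm wide; open, the fingers measure 114 mm over their backs; the gripper's body (76 mm by 85 mm) begins 54 mm behind the grasp point. The pads swing forward as they close: fully open they stand 13 mm farther back than shut.
Start: joints at [57.64, 22.827, 2.584, 88.041, -1.071, 69.15, -2.905], TCP at [0.292, -0.581, 0.231] pointing down, gripper open.
Joint ranges: [-161.44, 161.44], [-28.35, 127.94], [-78.24, 83.42], [0, 140.83], [-78.03, 258.03], [13.02, 114.36], [-168.23, 168.23]. Speed limits (degrees/s): [147.25, 147.25, 180, 180, 180, 180, 180].

### API

Orientations are given as [roll, pitch, yaw] about the fixed x, y, z axes, in that order (R = Rz(yaw) Ry(pitch) Rx(roll)).
In Python, from workcell import manip gives the robot as it stands.
- The arm moves only by the tool move_arm, never from a script. Its argument "deltas" is a list of rows, each an object with "translation": the shift along the tool's x, y, z in mm, a list of three; "yaw": the turn about the tool's x in rad; "fingers": the closure, from 0 (fully open) to 1 (shut). In form: [{"translation": [x, y, z], "yaw": yaw, "fingers": fingers}, ...]. A call has 1 to 12 rows; each row is the pose to reach, as a shift and turn from the pose commanded when the call began, along the tool's axes at that moment; what a row does not reach only later rows make up. A row lasts 1/8 s, in which the tool goes at most 62.5 mm and 10.7 degrees, less where a joint would pass 70% of its speed; a pose out of reach is approached as far as the arm can. A call with a gripper value outside its range is refused whole. The fingers move at their own pace and stop on an object; "grip_force" is the grip in N (left out, the last holds). Time passes only in rows, so rows that repeat a pose let the fingers close. It gives the time, the measured TCP pose, the force and the opening at its end, in the units of the state.
- manip.sense(): the state, without advancing time (a new reading comes with each control period).
- manip.get_image(name): name is "side" or "top"; returns the picture (400x640x3 uint8, red, green, blue); there is no depth.
- manip.camera_info(name): a dict with "vfov" (degrees; the focal length in pixels is half the picture's height over the tangent of half this angle, whatever the lens; pixels are square), "cx", "cy" (the principal point, pixels), "rvec" (rotation vector, rad) and "tvec" (3), from world to camera coordinates, as OpenCV has them. Camera axes: x right, y down, z forward; pixel columns grow to the right and rows downward; lengths in m; the calibration is good to about 2 mm. A picture is of the moment at which its call begins. camera_info takes no time and is no camera call.
- manip.finish_job(): hands the job in, once; it reports no verdict.
The state is a dict: "time": time; "joint_positions": joint angles; "dq": joint speeds; "joint_efforts": joint torques, N m; "eef_pos": TCP position; "tcp_rot": TCP orientation; "force": force on the tool from outside, world axes, zero at the start; "ft_torque": the same for the moment, N m; "grip_width": finger opening in m.
Only numpy, scipy, OpenCV 4.12 (cv2) and the standard library are available. Lean on these libraries where they do the work, as an engineer would, in place of code of your own. Each camera call takes 0.05 s, during which the arm holds its last target. There are 200 camera calls.

### The job

The two telescopic support legs on the workbench have to be set to their yellow-ringed holes: draw the leg with the blue end tab out, and push the leg with the orange end tab in, each until its red sprung button pops up through its own yellow-ringed hole. The loose wheel lying in front of the blue leg is in the way: first put it flat into the empty bay (with the blue felt) of the wooden tray, without shoving it with the leg. Leave the other things where they are.

Things in the scene. Friction and masses are not known exactly. Their poses are not given: they have to be found in the camera images.
- leg_a: leg with the blue end tab: aluminium square outer tube 28 x 28 mm, 175 mm long, clamped level to the table on a 50 mm wide plywood plate (does not move). Origin: on the table surface under the middle of its open mouth; +x runs level along the tube away from the foot (the foot slides out towards -x), z up. Its top is at z = 49 mm. Three 11.5 mm holes in the top, centred 25, 75 and 125 mm from the mouth along +x; the one at 25 mm wears the yellow ring and yellow side stripes
- leg_b: leg with the orange end tab: aluminium square outer tube 28 x 28 mm, 175 mm long, clamped level to the table on a 50 mm wide plywood plate (does not move). Origin: on the table surface under the middle of its open mouth; +x runs level along the tube away from the foot (the foot slides out towards -x), z up. Its top is at z = 49 mm. Three 11.5 mm holes in the top, centred 25, 75 and 125 mm from the mouth along +x; the one at 75 mm wears the yellow ring and yellow side stripes
- tube_a (a joint): how far the steel inner tube (21 mm square, top 46 mm above the table) with the blue tab is drawn out, m; grows outwards, to -x of leg_a. It slides stiffly (about 3 N) and stays where it is left. Its button meets the holes at 0.000, 0.050 and 0.100. Starts between 0.058 and 0.074, the button hidden; the marked hole is at 0.100, so draw it out. Slide at 60 mm/s or slower; once popped it is locked (1 mm of play): stop on a force rise of about 10 N
- tube_b (a joint): how far the steel inner tube (21 mm square, top 46 mm above the table) with the orange tab is drawn out, m; grows outwards, to -x of leg_b. It slides stiffly (about 3 N) and stays where it is left. Its button meets the holes at 0.000, 0.050 and 0.100. Starts between 0.066 and 0.090, the button hidden; the marked hole is at 0.050, so push it in. Slide at 60 mm/s or slower; once popped it is locked (1 mm of play): stop on a force rise of about 10 N
- button_a (a joint): red button of the blue leg, 9 mm across, domed: 0 when held down under the tube wall, 0.0085 m when popped up through a hole (it then stands 5 mm above the outer tube). Popped through a wrong hole it would stay locked there
- button_b (a joint): red button of the orange leg, as button_a
- tab_a (a point): middle of the top edge of the upright blue tab on the inner tube's outer end: 46 mm wide, 10 mm thick, from 4 to 90 mm above the table (44 mm above the inner tube, 41 above the outer). At tube value q its inner face is q + 10 mm and its outer face q + 20 mm in front of the mouth. Push it with the fingers from either side
- tab_b (a point): middle of the top edge of the upright orange tab on the inner tube's outer end: 46 mm wide, 10 mm thick, from 4 to 90 mm above the table (44 mm above the inner tube, 41 above the outer). At tube value q its inner face is q + 10 mm and its outer face q + 20 mm in front of the mouth. Push it with the fingers from either side
- wheel: loose wheel lying flat in front of the blue tab: black tyre 60 mm across and 24 mm high with a yellow hub and a grey round axle stub, 12 mm across, standing up from its centre to 59 mm above its underside (grip it there); 80 g. Origin at its underside centre, z along the axle
- bay (a point): centre of the upper face of the blue felt pad in the empty bay of the tray, 7 mm above the table; the bay is 77.5 x 76 mm inside, its walls reach 26 mm above the table. The wheel's underside rests here
- tray: fixed wooden tray 170 x 86 mm, 26 mm high, two bays side by side along its x; origin at its underside centre
- rover: small white and grey model rover on four black wheels, 140 x 106 mm, 88 mm high; origin at its underside centre; leave it where it is
- jar: greyish jar with blue cap, 40 mm across, 110 mm high, standing between the legs; origin at its underside centre; leave it where it is
- battery: upright grey and orange battery block 26 x 22 mm, 45 mm high, beside leg b; origin at its underside centre; leave it where it is
- motor: small white motor block 36 x 24 mm, 26 mm high with a stub shaft to 36 mm, beside leg a; origin at its underside centre; leave it where it is
- spare: second wheel, the same as wheel, lying in the other bay of the tray; leave it where it is
- screwdriver: red-handled screwdriver, 130 mm long, lying along its x at the back; leave it where it is
- gear: red plastic gear 57 mm across, 22 mm high, lying flat at the back; leave it where it is
There are look-alikes about, which are no part of the job. Leave any pink or white look-alike of the wheel alone.

How it is judged (in metres and radians):
On the way, in this order (a step that is already met when the one before it is completed fails the run):
1. the loose wheel lies flat in the empty bay of the tray (horizontal distance between wheel and bay below 0.014 m and height (world z) of wheel below 0.012 m and angle between wheel's own z axis and vertical below 0.15 rad and linear speed of wheel below 0.03 m/s), for 0.2 s.
2. the blue leg is drawn out and its button has popped through the yellow-ringed hole (value of joint tube_a between 0.096 and 0.104 m and value of joint button_a between 0.006 and 0.02 m), for 0.2 s.
At the end, for the whole second after the job is handed in: Blue leg at 100 mm and orange leg at 50 mm (within 4 mm), each button raised over 6 mm through its yellow-ringed hole; the wheel lies flat (0.15 rad) and still on the felt of the empty bay, centred within 14 mm, its underside below 12 mm (all of step 1 and all of step 2 and value of joint tube_b between 0.046 and 0.054 m and value of joint button_b between 0.006 and 0.02 m); the robot touches nothing.
It fails at once if the blue leg shoves the wheel (contact force between tube_a and wheel above 1 N).
It fails at once if a bystander (rover, jar, battery, motor, spare wheel, screwdriver, gear) is moved more than 20 mm (distance of any of rover, jar, battery, motor, spare, screwdriver, gear from where it was at the start of the episode above 0.02 m).
It also fails if it takes over 58 s, if anything falls off the work surface, if the arm or the gripper's body presses on something with over 40 N, if the wrist force passes 120 N, or if a joint passes its speed limit or range.

## Working session

There is one attempt and no reset: what is moved stays moved. The work goes in short steps, Python scripts to look and compute and a tool call to move; the robot and the scene stay as the last step left them, time stands still between calls to the robot, and variables do not carry over. Pictures are saved under pics/ and viewed, about 8 in all and at most 12, crops included, and the job is handed in when it is done.

Besides the shell and the picture viewer there is one more tool, called as name(argument=value, ...), one argument or row to a line, values as JSON. move_arm: Moves the arm, as the interface text tells. Its arguments: {"type":"object","properties":{"deltas":{"type":"array","items":{"type":"object","properties":{"translation":{"type":"array","items":{"type":"number"}},"yaw":{"type":"number"},"fingers":{"type":"number"}}}},"grip_force":{"type":"number"}},"required":["deltas"]}

```bash
mkdir -p pics; cat > h.py <<'E'
import numpy as np, cv2
from workcell import manip
def cam(n):
    c=manip.camera_info(n); f=200/np.tan(np.radians(c['vfov'])/2)
    return np.array([[f,0,c['cx']],[0,f,c['cy']],[0,0,1]]),np.array(c['rvec'],float),np.array(c['tvec'],float),c
def ray(n,u,v,z):
    K,r,t,c=cam(n); R=cv2.Rodrigues(r)[0]; o=-R.T@t
    d=R.T@np.linalg.inv(K)@np.array([u,v,1.]); return o+d*(z-o[2])/d[2]
def proj(n,P):
    K,r,t,c=cam(n); return cv2.projectPoints(np.array(P,float).reshape(-1,1,3),r,t,K,None)[0].reshape(-1,2)
def shot(n,f,box=None,s=1):
    im=manip.get_image(n)[:,:,::-1]; cv2.imwrite('pics/raw_'+f,im)
    if box: im=im[box[1]:box[3],box[0]:box[2]]
    cv2.imwrite('pics/'+f,cv2.resize(im,None,fx=s,fy=s,interpolation=cv2.INTER_CUBIC))
E
python3 - <<'E'
from h import *
shot('top','t0.png',None,1.25);shot('side','s0.png',None,1.25)
for n in('top','side'):print(cam(n)[3])
print(manip.sense())
E
```

```text
{'vfov': 55.00901741962198, 'cx': 319.2354745151814, 'cy': 199.6216255342662, 'rvec': array([ 2.1820427 , -2.156167  ,  0.15511994]), 'tvec': array([-0.02049696,  0.56868534,  1.12715508])}
{'vfov': 57.41710103470299, 'cx': 320.84863322319967, 'cy': 196.12326397547076, 'rvec': array([ 0.24882036, -2.82668381,  1.22304617]), 'tvec': array([0.55954955, 0.15105745, 0.83959751])}
{'time': 0.1, 'joint_positions': array([57.63877463, 22.86657559,  2.5813681 , 88.1076287 , -1.07021535,
       69.14987234, -2.90723464]), 'dq': array([-0.03778176, -0.0267155 , -0.04790183, -0.14664903, -0.01641598,
        0.06974305,  0.0515584 ]), 'joint_efforts': array([ 4.07216998e-03, -4.76263905e+01,  1.37100153e+00, -2.54952157e+01,
        1.21431198e-02,  5.03328614e-03,  2.98251723e-05]), 'eef_pos': array([ 0.29169452, -0.58023235,  0.23037495]), 'tcp_rot': array([-85.17900229,  89.90004794, 121.51353994]), 'force': array([-0.25422469, -0.5546126 ,  0.15207559]), 'ft_torque': array([-0.02983752,  0.02259533,  0.00859113]), 'grip_width': 0.08556850552413559}
```

View pics/t0.png

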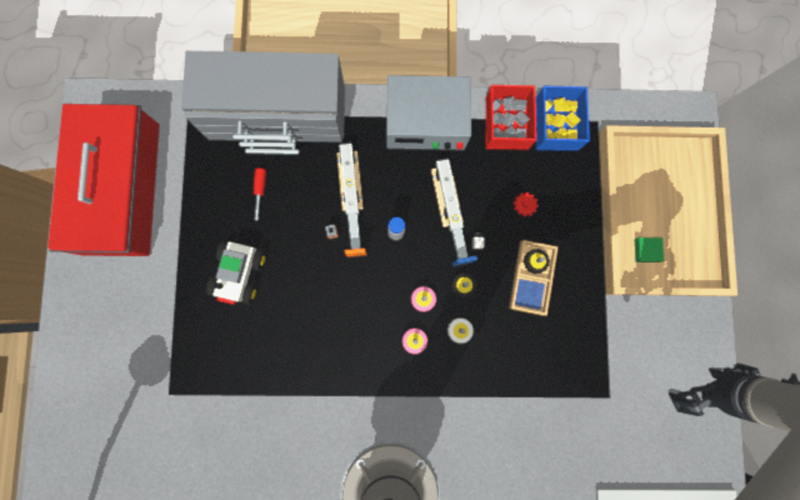

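View pics/s0.png

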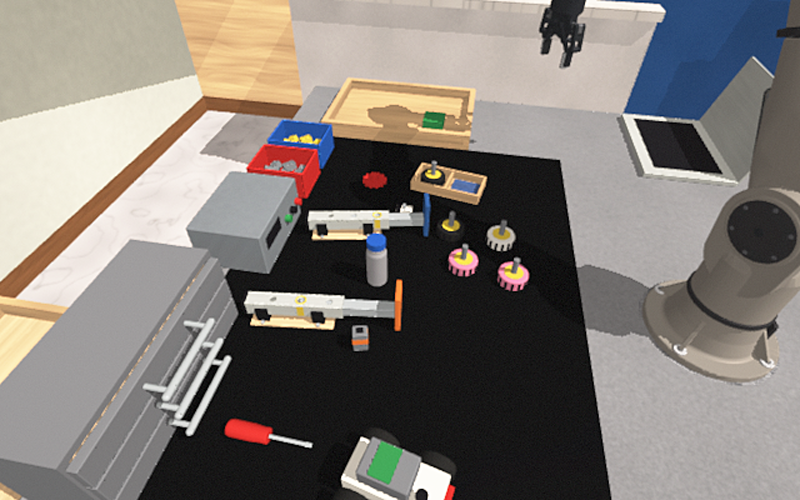

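The top view shows the black loose wheel at (464,285), the empty bay at (530,294), the blue tab at (465,261) and the orange tab at (355,252). The side view agrees. I'll enlarge the top view next.

```bash
python3 - <<'E'
from h import *
im=cv2.imread('pics/raw_t0.png')[110:280,260:460]
cv2.imwrite('pics/t0c.png',cv2.resize(im,None,fx=3.5,fy=3.5,interpolation=cv2.INTER_CUBIC))
im=cv2.imread('pics/raw_s0.png')[110:280,180:410]
cv2.imwrite('pics/s0c.png',cv2.resize(im,None,fx=3.4,fy=3.4,interpolation=cv2.INTER_CUBIC))
E
```

```text
(no output)
```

View pics/t0c.png

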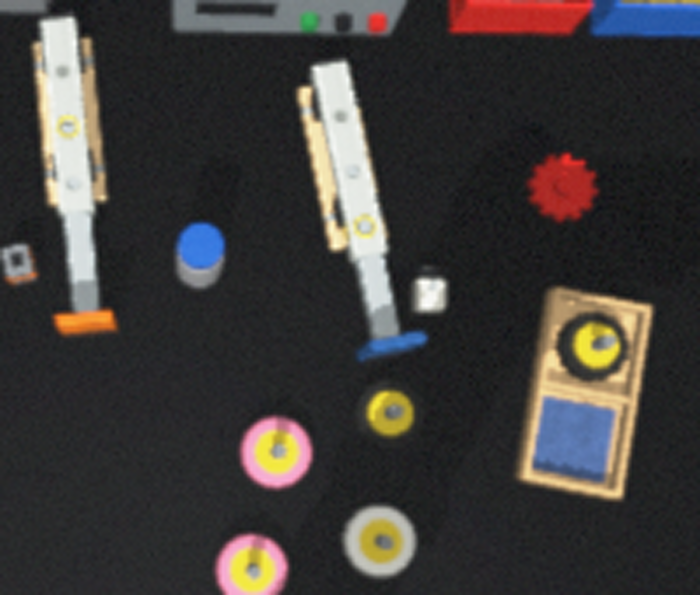

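View pics/s0c.png

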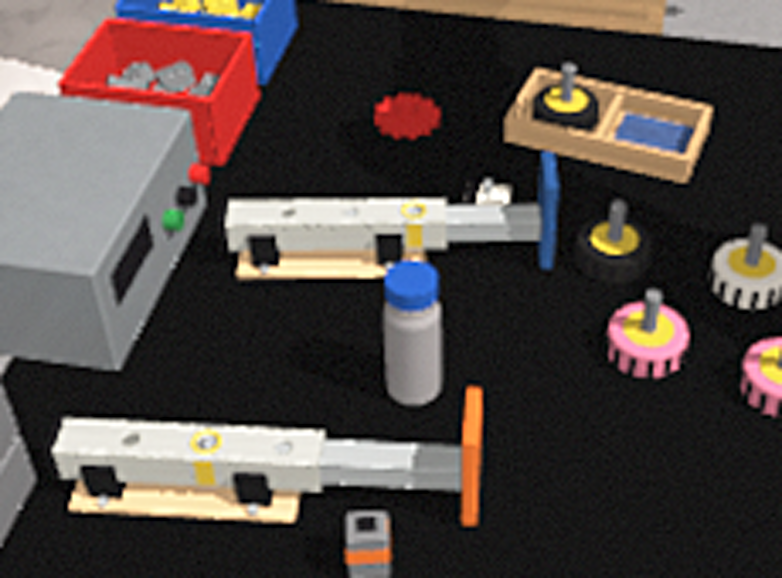

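The enlarged views give crop pixels for the leg holes, both tabs, the wheel axle and the tray corners. I'll triangulate these.

```bash
python3 - <<'E'
from h import *
T=lambda u,v,z:ray('top',(u+.5)/3.5-.5+260,(v+.5)/3.5-.5+110,z)
S=lambda u,v,z:ray('side',(u+.5)/3.4-.5+180,(v+.5)/3.4-.5+110,z)
np.set_printoptions(precision=4,suppress=True)
for n in('top','side'):
    K,r,t,c=cam(n);print(n,-cv2.Rodrigues(r)[0].T@t)
print('wheel',T(393,411,.059),S(619,204,.059),'hub',T(391,413,.024),S(616,239,.024))
tc=[T(*p,.026) for p in[(552,288),(652,305),(622,498),(519,480)]];print(np.array(tc),'tray',np.mean(tc,0))
ts=[S(*p,.026) for p in[(537,67),(714,100),(689,175),(505,124)]];print(np.array(ts),'trayS',np.mean(ts,0))
print('felt',np.mean([T(*p,.007) for p in[(540,398),(615,405),(609,480),(533,470)]],0))
for n,hs,hside,tab in(('A',[(365,225),(353,171),(340,116)],[(413,210),(350,211),(289,212)],(392,343)),('B',[(74,184),(68,127),(62,71)],[(286,447),(206,441),(130,439)],(85,318))):
    h=np.array([T(*p,.049) for p in hs]);hS=np.array([S(*p,.049) for p in hside])
    for x in(h,hS):
        d=x[2]-x[0];L=np.linalg.norm(d[:2]);d/=L;print(n,x.tolist(),'len',L,'yaw',np.degrees(np.arctan2(d[1],d[0])),'mouth',x.mean(0)-d*.075)
        t=T(*tab,.09);print(' tab',t,'along',(x.mean(0)-d*.075-t)[:2]@d[:2])
print('tabSideA',S(549,154,.09),'B',S(473,387,.09))
E
```

```text
top [0.4286 0.0108 1.1877]
side [0.4776 0.5961 0.6763]
wheel [ 0.4866 -0.1692  0.059 ] [ 0.4872 -0.174   0.059 ] hub [ 0.4866 -0.1731  0.024 ] [ 0.4862 -0.1726  0.024 ]
[[ 0.5978 -0.3152  0.026 ]
 [ 0.5839 -0.4032  0.026 ]
 [ 0.4157 -0.3722  0.026 ]
 [ 0.4301 -0.2831  0.026 ]] tray [ 0.5069 -0.3434  0.026 ]
[[ 0.5824 -0.4063  0.026 ]
 [ 0.4147 -0.3832  0.026 ]
 [ 0.4322 -0.2656  0.026 ]
 [ 0.5981 -0.3092  0.026 ]] trayS [ 0.5068 -0.3411  0.026 ]
felt [ 0.4673 -0.3375  0.007 ]
A [[0.647078414861767, -0.14754770251068108, 0.04899999999999993], [0.694466390095865, -0.1372835897853053, 0.04899999999999993], [0.74318543906105, -0.12604965174687716, 0.04899999999999993]] len 0.09848211150805333 yaw 12.608849186265592 mouth [ 0.6217 -0.1533  0.049 ]
 tab [ 0.5409 -0.1638  0.09  ] along 0.08116898790854142
A [[0.647656947597561, -0.14821886376141102, 0.049000000000000044], [0.6963074440573453, -0.1376704219332111, 0.049000000000000044], [0.7431963804498698, -0.12746362859581195, 0.049000000000000044]] len 0.09776790381572137 yaw 12.256638039778403 mouth [ 0.6224 -0.1537  0.049 ]
 tab [ 0.5409 -0.1638  0.09  ] along 0.0818285750474816
B [[0.6792283451652897, 0.10376508851139091, 0.04899999999999993], [0.7294570192941783, 0.11008772611451766, 0.04899999999999993], [0.7793065553557258, 0.11645424294779175, 0.04899999999999971]] len 0.10087944684241647 yaw 7.22610980529922 mouth [0.6549 0.1007 0.049 ]
 tab [0.5583 0.0889 0.09  ] along 0.09738226396082823
B [[0.6787039545468222, 0.10393075696335247, 0.049000000000000044], [0.7312206816485607, 0.10847766367452882, 0.049000000000000044], [0.7802645366230134, 0.11580141814595729, 0.049000000000000044]] len 0.10225196540197638 yaw 6.66662861114455 mouth [0.6556 0.1007 0.049 ]
 tab [0.5583 0.0889 0.09  ] along 0.09802483802081623
tabSideA [ 0.5462 -0.187   0.09  ] B [0.5624 0.0669 0.09  ]
```

```bash
cat >> h.py <<'E'
from scipy.spatial.transform import Rotation as Ro
np.set_printoptions(precision=4,suppress=True)
def go(P,jaw=None):
    s=manip.sense(); R=Ro.from_euler('xyz',s['tcp_rot'],degrees=True).as_matrix(); y=R[:,1]
    a=np.degrees(np.arctan2(y[1],y[0]))
    print('t',s['time'],'tcp',s['eef_pos'],'F',s['force'],'w',s['grip_width'],'jawdir',a,'z',R[:,2])
    print('delta mm',1e3*R.T@(np.array(P)-s['eef_pos']))
    if jaw is not None:
        d=(jaw-a+90)%180-90; print('yaw rad',-np.radians(d)*np.sign(-R[2,0]) *1, 'joint7',s['joint_positions'][6])
    return R
E
python3 - <<'E'
from h import *
go([.487,-.1725,.231],90)
E
```

```text
t 0.1 tcp [ 0.2917 -0.5802  0.2304] F [-0.2542 -0.5546  0.1521] w 0.08556850552413559 jawdir -63.307465076688246 z [-0.8934 -0.4492  0.0001]
delta mm [  -0.1968 -276.5492 -357.6462]
yaw rad 0.46587262011536246 joint7 -2.9072346361143975
```

move_arm(
  deltas=[
    {"translation": [0,-35,-45],"yaw": 0.06,"fingers": 0.4},
    {"translation": [0,-70,-90],"yaw": 0.12,"fingers": 0.4},
    {"translation": [0,-105,-135],"yaw": 0.18,"fingers": 0.4},
    {"translation": [0,-140,-180],"yaw": 0.24,"fingers": 0.4},
    {"translation": [0,-175,-225],"yaw": 0.3,"fingers": 0.4},
    {"translation": [0,-210,-270],"yaw": 0.36,"fingers": 0.4},
    {"translation": [0,-245,-315],"yaw": 0.42,"fingers": 0.4},
    {"translation": [0,-276,-357],"yaw": 0.466,"fingers": 0.4},
    {"translation": [0,-276,-357],"yaw": 0.466,"fingers": 0.4},
    {"translation": [0,-276,-357],"yaw": 0.466,"fingers": 0.4},
  ],
)

```text
time: 1.35
eef_pos: [0.4864, -0.1743, 0.2309]
tcp_rot: [23.9, 89.9, -156.1]
force: [-0.1, -0.1, -0.3]
grip_width: 0.0513
```

```bash
python3 - <<'E'
from h import *
go([.487,-.1725,.030],90)
E
```

```text
t 1.35 tcp [ 0.4864 -0.1743  0.2309] F [-0.1082 -0.1256 -0.3208] w 0.05125117702324928 jawdir -89.99625226818348 z [-1.     -0.0001  0.0011]
delta mm [200.8989  -1.8579  -0.8202]
yaw rad 6.541025968022345e-05 joint7 -76.63962578279266
```

move_arm(
  deltas=[
    {"translation": [45,-1,-1],"yaw": 0,"fingers": 0.4},
    {"translation": [90,-2,-1],"yaw": 0,"fingers": 0.4},
    {"translation": [130,-2,-1],"yaw": 0,"fingers": 0.4},
    {"translation": [165,-2,-1],"yaw": 0,"fingers": 0.4},
    {"translation": [188,-2,-1],"yaw": 0,"fingers": 0.4},
    {"translation": [199,-2,-1],"yaw": 0,"fingers": 0.4},
    {"translation": [199,-2,-1],"yaw": 0,"fingers": 0.5},
  ],
)

```text
time: 2.22
eef_pos: [0.4873, -0.1728, 0.0319]
tcp_rot: [9.8, 89.9, -170.3]
force: [0.8, -1.0, 0.4]
grip_width: 0.0429
```

```bash
python3 - <<'E'
from h import *
go([.487,-.1725,.030],90)
shot('side','s1.png',(300,80,440,220),4)
E
```

```text
t 2.225 tcp [ 0.4873 -0.1728  0.0319] F [ 0.7996 -0.9894  0.4166] w 0.042900596065586355 jawdir -90.10253674380415 z [-1.      0.0018  0.0012]
delta mm [ 1.9377 -0.3128  0.261 ]
yaw rad -0.0017896037836560887 joint7 -80.01492257811425
```

View pics/s1.png

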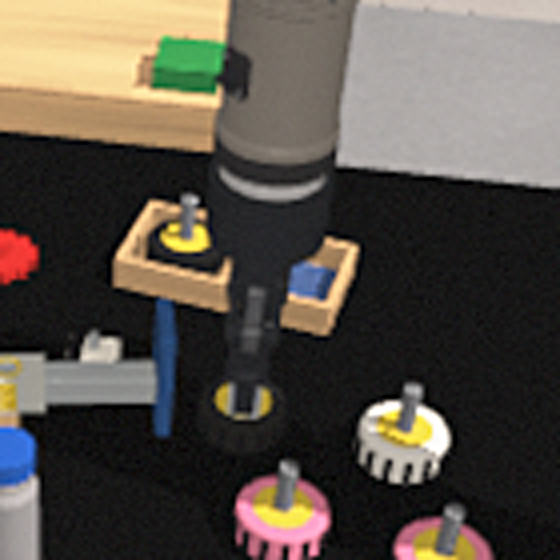

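The fingers straddle the hub of the black wheel (about 245,400) and nothing is touched. Next I'll close the gripper and lift.

move_arm(
  deltas=[
    {"translation": [0,0,0],"yaw": 0,"fingers": 0.75},
    {"translation": [0,0,0],"yaw": 0,"fingers": 0.9},
    {"translation": [0,0,0],"yaw": 0,"fingers": 1},
    {"translation": [0,0,0],"yaw": 0,"fingers": 1},
    {"translation": [0,0,0],"yaw": 0,"fingers": 1},
    {"translation": [-10,0,0],"yaw": 0,"fingers": 1},
    {"translation": [-30,0,0],"yaw": 0,"fingers": 1},
    {"translation": [-60,0,0],"yaw": 0,"fingers": 1},
    {"translation": [-80,0,0],"yaw": 0,"fingers": 1},
    {"translation": [-80,0,0],"yaw": 0,"fingers": 1},
  ],
  grip_force=50,
)

```text
time: 3.52
eef_pos: [0.4889, -0.1719, 0.1137]
tcp_rot: [163.9, 89.8, -16.1]
force: [-0.2, -0.3, -1.3]
grip_width: 0.0105
```

```bash
python3 - <<'E'
from h import *
go([.467,-.3365,.112],90)
E
```

```text
t 3.525 tcp [ 0.4889 -0.1719  0.1137] F [-0.2266 -0.2658 -1.3145] w 0.010524134833337648 jawdir -89.99653114474775 z [-1.     -0.0001 -0.003 ]
delta mm [  1.7982 164.629   21.9511]
yaw rad 6.054294542712723e-05 joint7 -78.50798268648082
```

move_arm(
  deltas=[
    {"translation": [0,30,4],"yaw": 0,"fingers": 1},
    {"translation": [0,70,10],"yaw": 0,"fingers": 1},
    {"translation": [0,110,15],"yaw": 0,"fingers": 1},
    {"translation": [0,145,20],"yaw": 0,"fingers": 1},
    {"translation": [0,164,22],"yaw": 0,"fingers": 1},
    {"translation": [0,164,22],"yaw": 0,"fingers": 1},
    {"translation": [0,164,22],"yaw": 0,"fingers": 1},
  ],
)

```text
time: 4.4
eef_pos: [0.4664, -0.3336, 0.1118]
tcp_rot: [-76.5, 89.9, 103.6]
force: [0.6, 0.1, -1.2]
grip_width: 0.0099
```

```bash
python3 - <<'E'
from h import *
go([.467,-.3365,.039],90)
shot('side','s2.png',(290,60,430,200),4)
E
```

```text
t 4.4 tcp [ 0.4664 -0.3336  0.1118] F [ 0.5642  0.055  -1.2349] w 0.009856729437852672 jawdir -89.87784296896311 z [-1.     -0.0021  0.0004]
delta mm [72.8433  3.003  -0.6058]
yaw rad 0.0021320423960541684 joint7 -60.52365325986458
```

View pics/s2.png

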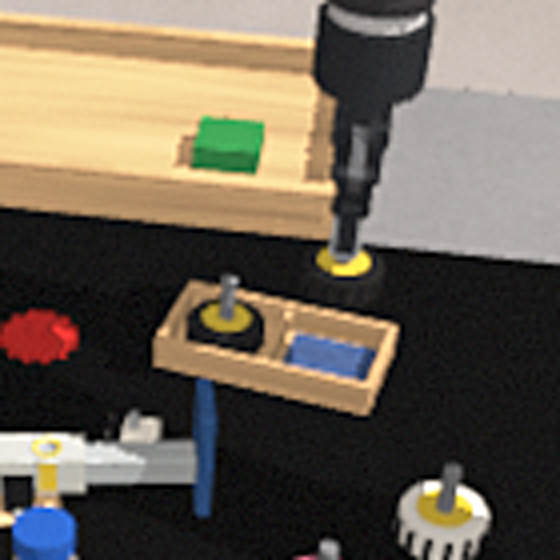

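The wheel hangs level over the empty bay, with its hub at (344,260). Next I'll lower and release it.

move_arm(
  deltas=[
    {"translation": [20,2,0],"yaw": 0,"fingers": 1},
    {"translation": [40,2,0],"yaw": 0,"fingers": 1},
    {"translation": [55,2,0],"yaw": 0,"fingers": 1},
    {"translation": [64,2,0],"yaw": 0,"fingers": 1},
    {"translation": [70,2,0],"yaw": 0,"fingers": 1},
    {"translation": [72,2,0],"yaw": 0,"fingers": 1},
    {"translation": [72,2,0],"yaw": 0,"fingers": 1},
  ],
)

```text
time: 5.32
eef_pos: [0.4662, -0.338, 0.0406]
tcp_rot: [141.7, 90.0, -38.3]
force: [-0.3, -0.6, -0.6]
grip_width: 0.0105
```

```bash
python3 - <<'E'
from h import *
go([.467,-.3365,.039],90)
E
```

```text
t 5.325 tcp [ 0.4662 -0.338   0.0406] F [-0.277  -0.5999 -0.6168] w 0.010541433676254 jawdir -90.0143662643731 z [-1.      0.0003 -0.0006]
delta mm [ 1.6278 -1.5411 -0.8035]
yaw rad -0.00025073861452271225 joint7 -60.94920173317156
```

move_arm(
  deltas=[
    {"translation": [2,0,0],"yaw": 0,"fingers": 1},
    {"translation": [2,0,0],"yaw": 0,"fingers": 0.9},
    {"translation": [2,0,0],"yaw": 0,"fingers": 0.7},
    {"translation": [2,0,0],"yaw": 0,"fingers": 0.55},
    {"translation": [2,0,0],"yaw": 0,"fingers": 0.55},
    {"translation": [-20,0,0],"yaw": 0,"fingers": 0.55},
    {"translation": [-60,0,0],"yaw": 0,"fingers": 0.55},
    {"translation": [-110,0,0],"yaw": 0,"fingers": 0.55},
    {"translation": [-110,0,0],"yaw": 0,"fingers": 0.55},
  ],
)

```text
time: 6.45
eef_pos: [0.4688, -0.3397, 0.1547]
tcp_rot: [146.6, 89.5, -33.4]
force: [-0.2, -0.8, -0.6]
grip_width: 0.0382
```

```bash
python3 - <<'E'
from h import *
d=np.array([np.cos(np.radians(12.4)),np.sin(np.radians(12.4))]); m=np.array([.622,-.1535])
for s in(.035,.045,.085,.1): print(s,m-s*d)
p=m-.045*d
go([p[0],p[1],.15],102.4)
im=manip.get_image('side')[:,:,::-1]; cv2.imwrite('pics/raw_s3.png',im)
print('bay px',proj('side',[.467,-.3365,.066]),proj('side',[.467,-.3365,.031]))
a=cv2.resize(im[80:180,300:410],None,fx=3.6,fy=3.6,interpolation=cv2.INTER_CUBIC)
b=cv2.resize(manip.get_image('top')[:,:,::-1][150:250,350:460],None,fx=3.6,fy=3.6,interpolation=cv2.INTER_CUBIC)
cv2.imwrite('pics/c3.png',np.hstack([a,b]))
E
```

```text
0.035 [ 0.5878 -0.161 ]
0.045 [ 0.578  -0.1632]
0.085 [ 0.539  -0.1718]
0.1 [ 0.5243 -0.175 ]
t 6.45 tcp [ 0.4688 -0.3397  0.1547] F [-0.1919 -0.7999 -0.6449] w 0.038227360007509106 jawdir -90.0219996690333 z [-1.      0.0003 -0.0078]
delta mm [   4.6617 -176.5566 -109.1889]
yaw rad -0.2168047939062772 joint7 -60.04860421903801
bay px [[373.4403 134.726 ]] [[372.1162 144.4143]]
```

View pics/c3.png

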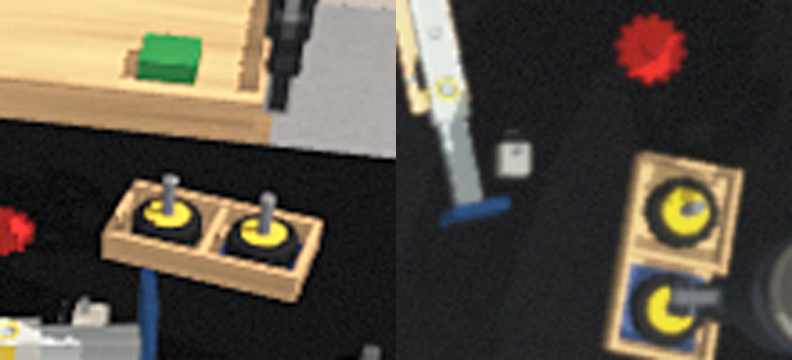

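The wheel sits flat in the bay: its axle tip at (268,197) in the crop projects within 1 px of the prediction. Now leg A.

move_arm(
  deltas=[
    {"translation": [0,-25,-15],"yaw": -0.05,"fingers": 1},
    {"translation": [0,-65,-40],"yaw": -0.1,"fingers": 1},
    {"translation": [0,-110,-68],"yaw": -0.16,"fingers": 1},
    {"translation": [0,-150,-93],"yaw": -0.217,"fingers": 1},
    {"translation": [0,-176,-109],"yaw": -0.217,"fingers": 1},
    {"translation": [0,-176,-109],"yaw": -0.217,"fingers": 1},
    {"translation": [0,-176,-109],"yaw": -0.217,"fingers": 1},
  ],
)

```text
time: 7.42
eef_pos: [0.5739, -0.1618, 0.1491]
tcp_rot: [-11.4, 89.9, -179.0]
force: [0.0, -0.4, -0.5]
grip_width: 0.0
```

```bash
python3 - <<'E'
from h import *
go([.578,-.1632,.057],102.4)
E
```

```text
t 7.425 tcp [ 0.5739 -0.1618  0.1491] F [ 0.0194 -0.3799 -0.5363] w 2.865238362324822e-05 jawdir -77.53587557188185 z [-0.9764 -0.2158  0.0025]
delta mm [92.0644  2.3016 -3.8875]
yaw rad 0.0011191824016198756 joint7 -70.29492236259965
```

move_arm(
  deltas=[
    {"translation": [30,2,-4],"yaw": 0,"fingers": 1},
    {"translation": [60,2,-4],"yaw": 0,"fingers": 1},
    {"translation": [80,2,-4],"yaw": 0,"fingers": 1},
    {"translation": [91,2,-4],"yaw": 0,"fingers": 1},
    {"translation": [91,2,-4],"yaw": 0,"fingers": 1},
  ],
)

```text
time: 8.05
eef_pos: [0.5783, -0.1637, 0.0586]
tcp_rot: [-10.2, 89.9, -177.8]
force: [0.6, -0.2, 0.4]
grip_width: 0.0002
```

```bash
python3 - <<'E'
from h import *
go([.578,-.1632,.057],102.4)
E
```

```text
t 8.05 tcp [ 0.5783 -0.1637  0.0586] F [ 0.634  -0.1657  0.3802] w 0.00021056141246289127 jawdir -77.64381998827535 z [-0.9768 -0.214   0.0018]
delta mm [ 1.5872 -0.5442  0.2091]
yaw rad -0.0007648030735900848 joint7 -71.7650009527812
```

move_arm(
  deltas=[
    {"translation": [0,0,5],"fingers": 1,"yaw": 0},
    {"translation": [0,0,10],"fingers": 1,"yaw": 0},
    {"translation": [0,0,15],"fingers": 1,"yaw": 0},
    {"translation": [0,0,19],"fingers": 1,"yaw": 0},
    {"translation": [0,0,23],"fingers": 1,"yaw": 0},
    {"translation": [0,0,27],"fingers": 1,"yaw": 0},
    {"translation": [0,0,31],"fingers": 1,"yaw": 0},
  ],
)

```text
time: 8.93
eef_pos: [0.5499, -0.1694, 0.0597]
tcp_rot: [165.9, 89.9, -1.7]
force: [4.5, 1.4, -1.1]
grip_width: 0.0001
```

move_arm(
  deltas=[
    {"translation": [0,0,4],"fingers": 1,"yaw": 0},
    {"translation": [0,0,8],"fingers": 1,"yaw": 0},
    {"translation": [0,0,12],"fingers": 1,"yaw": 0},
    {"translation": [0,0,16],"fingers": 1,"yaw": 0},
    {"translation": [0,0,19],"fingers": 1,"yaw": 0},
  ],
)

```text
time: 9.55
eef_pos: [0.5294, -0.1739, 0.0593]
tcp_rot: [-9.0, 89.9, -176.6]
force: [2.1, 1.2, 2.7]
grip_width: -0.0
```

move_arm(
  deltas=[
    {"translation": [0,0,2],"fingers": 1,"yaw": 0},
    {"translation": [0,0,4],"fingers": 1,"yaw": 0},
  ],
)

```text
time: 9.8
eef_pos: [0.5261, -0.1746, 0.0592]
tcp_rot: [-11.5, 90.0, -179.1]
force: [2.3, 2.0, 1.6]
grip_width: -0.0002
```

move_arm(
  deltas=[
    {"translation": [0,0,1.5],"fingers": 1,"yaw": 0},
  ],
)

```text
time: 9.93
eef_pos: [0.525, -0.1748, 0.0592]
tcp_rot: [-162.2, 90.0, 30.2]
force: [3.2, 1.3, -0.4]
grip_width: -0.0001
```

```bash
python3 - <<'E'
from h import *
p=np.array(go([.578,-.1632,.057])); s=manip.sense()['eef_pos'][:2]
d=np.array([np.cos(np.radians(12.4)),np.sin(np.radians(12.4))]);print('along',(np.array([.622,-.1535])-s)@d)
E
```

```text
t 9.925 tcp [ 0.525  -0.1748  0.0592] F [ 3.2169  1.2718 -0.4069] w -9.769633799235965e-05 jawdir -77.58222388487891 z [-0.9766 -0.215  -0.0001]
delta mm [  2.2367   0.0283 -54.3015]
along 0.09935821711386254
```

move_arm(
  deltas=[
    {"translation": [0,0,1],"fingers": 1,"yaw": 0},
    {"translation": [0,0,2],"fingers": 1,"yaw": 0},
  ],
)

```text
time: 10.18
eef_pos: [0.5248, -0.1749, 0.0593]
tcp_rot: [170.2, 89.8, 2.6]
force: [6.9, 1.0, -3.3]
grip_width: 0.0001
```

move_arm(
  deltas=[
    {"translation": [0,0,1.5],"fingers": 1,"yaw": 0},
  ],
)

```text
time: 10.3
eef_pos: [0.5247, -0.1749, 0.0594]
tcp_rot: [169.8, 89.6, 2.3]
force: [10.7, 1.9, -7.5]
grip_width: 0.0001
```

Contact force rose to 10 N while the position stalled, so leg A looks locked. I'll back off and lift.

move_arm(
  deltas=[
    {"translation": [0,0,-8],"fingers": 1,"yaw": 0},
    {"translation": [0,0,-14],"fingers": 1,"yaw": 0},
    {"translation": [-30,0,-14],"fingers": 1,"yaw": 0},
    {"translation": [-70,0,-14],"fingers": 1,"yaw": 0},
    {"translation": [-110,0,-14],"fingers": 1,"yaw": 0},
    {"translation": [-110,0,-14],"fingers": 1,"yaw": 0},
  ],
)

```text
time: 11.05
eef_pos: [0.5371, -0.1736, 0.1725]
tcp_rot: [142.5, 89.7, -25.1]
force: [0.5, 0.2, 0.2]
grip_width: -0.0
```

```bash
python3 - <<'E'
from h import *
d=np.array([np.cos(np.radians(7)),np.sin(np.radians(7))]); m=np.array([.655,.1007])
p=m-.132*d; print(p)
go([*p,.17],97)
a=cv2.resize(manip.get_image('side')[:,:,::-1][140:270,190:390],None,fx=3.9,fy=3.9,interpolation=cv2.INTER_CUBIC)
cv2.imwrite('pics/c4.png',a)
E
```

```text
[0.524  0.0846]
t 11.05 tcp [ 0.5371 -0.1736  0.1725] F [0.4991 0.1855 0.1646] w -1.9963700138381053e-05 jawdir -77.60999957543582 z [-0.9767 -0.2146 -0.0044]
delta mm [   1.8499 -254.9895  -42.6256]
yaw rad 0.0940732540925369 joint7 -67.76814373453846
```

View pics/c4.png

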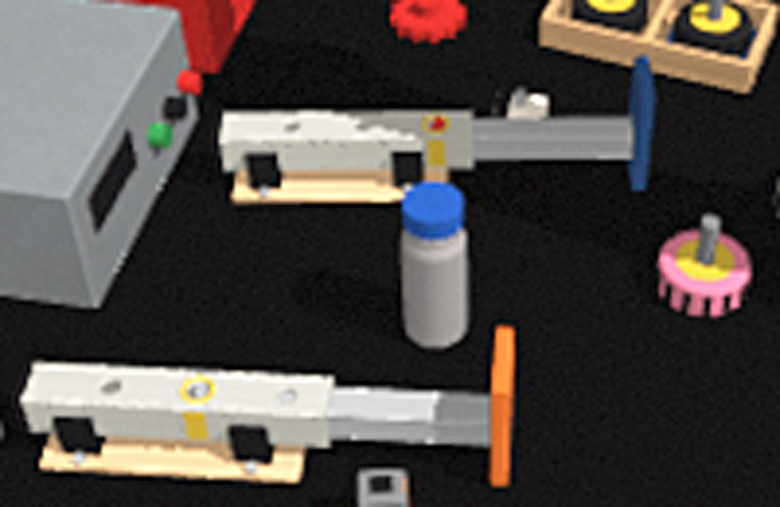

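The red button of leg A is up in the yellow ring at (437,123). Now leg B.

move_arm(
  deltas=[
    {"translation": [0,-30,-5],"fingers": 1,"yaw": 0.02},
    {"translation": [0,-75,-12],"fingers": 1,"yaw": 0.04},
    {"translation": [0,-125,-21],"fingers": 1,"yaw": 0.06},
    {"translation": [0,-175,-29],"fingers": 1,"yaw": 0.08},
    {"translation": [0,-220,-37],"fingers": 1,"yaw": 0.094},
    {"translation": [0,-255,-43],"fingers": 1,"yaw": 0.094},
    {"translation": [0,-255,-43],"fingers": 1,"yaw": 0.094},
    {"translation": [0,-255,-43],"fingers": 1,"yaw": 0.094},
  ],
)

```text
time: 12.1
eef_pos: [0.5216, 0.0843, 0.168]
tcp_rot: [23.0, 89.8, -150.0]
force: [-0.3, -0.0, 0.3]
grip_width: -0.0
```

```bash
python3 - <<'E'
from h import *
go([.524,.0846,.052],97)
E
```

```text
t 12.1 tcp [0.5216 0.0843 0.168 ] F [-0.3088 -0.0086  0.3229] w -1.874197738382611e-05 jawdir -83.00229705130279 z [-0.9925 -0.1218  0.003 ]
delta mm [115.987   -0.1642  -2.7704]
yaw rad -4.009110832066285e-05 joint7 -102.11967413602369
```

move_arm(
  deltas=[
    {"translation": [35,0,0],"fingers": 1,"yaw": 0},
    {"translation": [75,0,0],"fingers": 1,"yaw": 0},
    {"translation": [100,0,0],"fingers": 1,"yaw": 0},
    {"translation": [114,0,0],"fingers": 1,"yaw": 0},
    {"translation": [114,0,0],"fingers": 1,"yaw": 0},
    {"translation": [114,0,-5],"fingers": 1,"yaw": 0},
    {"translation": [114,0,-10],"fingers": 1,"yaw": 0},
    {"translation": [114,0,-15],"fingers": 1,"yaw": 0},
    {"translation": [114,0,-19],"fingers": 1,"yaw": 0},
    {"translation": [114,0,-23],"fingers": 1,"yaw": 0},
  ],
)

```text
time: 13.35
eef_pos: [0.5446, 0.0884, 0.0553]
tcp_rot: [10.0, 89.9, -163.0]
force: [-4.3, -1.1, 3.0]
grip_width: -0.0
```

```bash
python3 - <<'E'
from h import *
go([.524,.0846,.052],97); s=manip.sense()['eef_pos'][:2]
d=np.array([np.cos(np.radians(7)),np.sin(np.radians(7))]);print('along',(np.array([.655,.1007])-s)@d)
E
```

```text
t 13.35 tcp [0.5446 0.0884 0.0553] F [-4.2756 -1.0706  2.958 ] w -1.2956852077942405e-05 jawdir -82.96476047578261 z [-0.9925 -0.1225  0.0023]
delta mm [ 3.2991  1.2248 20.9074]
yaw rad 0.0006150457244297057 joint7 -105.67468439700956
along 0.11107158605009292
```

move_arm(
  deltas=[
    {"translation": [0,0,-4],"fingers": 1,"yaw": 0},
    {"translation": [0,0,-8],"fingers": 1,"yaw": 0},
    {"translation": [0,0,-12],"fingers": 1,"yaw": 0},
    {"translation": [0,0,-16],"fingers": 1,"yaw": 0},
    {"translation": [0,0,-20],"fingers": 1,"yaw": 0},
    {"translation": [0,0,-23],"fingers": 1,"yaw": 0},
    {"translation": [0,0,-25],"fingers": 1,"yaw": 0},
  ],
)

```text
time: 14.22
eef_pos: [0.5701, 0.0914, 0.055]
tcp_rot: [24.5, 90.0, -148.5]
force: [-3.3, -1.5, -1.0]
grip_width: 0.0002
```

move_arm(
  deltas=[
    {"translation": [0,0,-1.5],"fingers": 1,"yaw": 0},
    {"translation": [0,0,-3],"fingers": 1,"yaw": 0},
  ],
)

```text
time: 14.48
eef_pos: [0.5738, 0.092, 0.0553]
tcp_rot: [-175.9, 89.9, 11.1]
force: [-1.1, -0.3, -1.0]
grip_width: 0.0001
```

move_arm(
  deltas=[
    {"translation": [0,0,-1.5],"fingers": 1,"yaw": 0},
  ],
)

```text
time: 14.6
eef_pos: [0.5753, 0.0923, 0.0556]
tcp_rot: [-174.7, 89.9, 12.4]
force: [-2.9, -1.0, -0.9]
grip_width: 0.0003
```

move_arm(
  deltas=[
    {"translation": [0,0,-1.5],"fingers": 1,"yaw": 0},
  ],
)

```text
time: 14.72
eef_pos: [0.5765, 0.0925, 0.0556]
tcp_rot: [-176.7, 90.0, 10.3]
force: [-3.2, -0.1, 0.1]
grip_width: -0.0002
```

move_arm(
  deltas=[
    {"translation": [0,0,-1.5],"fingers": 1,"yaw": 0},
  ],
)

```text
time: 14.85
eef_pos: [0.5779, 0.0926, 0.0556]
tcp_rot: [-178.2, 90.0, 8.8]
force: [-4.1, -0.5, 1.1]
grip_width: -0.0002
```

move_arm(
  deltas=[
    {"translation": [0,0,-1.5],"fingers": 1,"yaw": 0},
  ],
)

```text
time: 14.98
eef_pos: [0.5781, 0.0926, 0.0556]
tcp_rot: [9.2, 89.9, -163.7]
force: [-7.6, -1.6, 6.2]
grip_width: 0.0
```

```bash
python3 - <<'E'
from h import *
a=cv2.resize(manip.get_image('side')[:,:,::-1][170:290,190:380],None,fx=4.1,fy=4.1,interpolation=cv2.INTER_CUBIC)
cv2.imwrite('pics/c5.png',a)
E
```

```text
(no output)
```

View pics/c5.png

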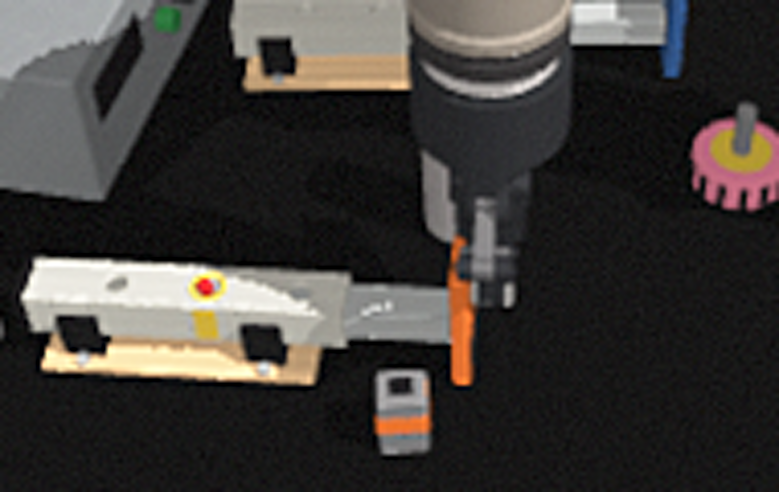

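The red button is visible in leg B's yellow ring at (206,287), and the position has stalled. I'll nudge once more to confirm, then retreat.

move_arm(
  deltas=[
    {"translation": [0,0,-1.5],"fingers": 1,"yaw": 0},
  ],
)

```text
time: 15.15
eef_pos: [0.5782, 0.0926, 0.0555]
tcp_rot: [8.4, 89.7, -164.6]
force: [-11.3, -1.1, 7.3]
grip_width: 0.0
```

move_arm(
  deltas=[
    {"translation": [0,0,8],"fingers": 1,"yaw": 0},
    {"translation": [0,0,20],"fingers": 1,"yaw": 0},
    {"translation": [-30,0,25],"fingers": 1,"yaw": 0},
    {"translation": [-80,0,25],"fingers": 1,"yaw": 0},
    {"translation": [-140,0,25],"fingers": 1,"yaw": 0},
    {"translation": [-170,0,50],"fingers": 1,"yaw": 0},
    {"translation": [-170,0,80],"fingers": 1,"yaw": 0},
    {"translation": [-170,0,80],"fingers": 1,"yaw": 0},
    {"translation": [-170,0,80],"fingers": 1,"yaw": 0},
  ],
)

```text
time: 16.27
eef_pos: [0.5016, 0.083, 0.2254]
tcp_rot: [170.4, 89.9, -2.5]
force: [0.5, 0.3, -0.0]
grip_width: 0.0001
```

```bash
python3 - <<'E'
from h import *
go([.5,.08,.2])
a=cv2.resize(manip.get_image('side')[:,:,::-1][120:280,190:410],None,fx=3.6,fy=3.6,interpolation=cv2.INTER_CUBIC)
cv2.imwrite('pics/c6.png',a)
E
```

```text
t 16.275 tcp [0.5016 0.083  0.2254] F [ 0.5182  0.3381 -0.0021] w 9.002410137802042e-05 jawdir -82.96357916026713 z [-0.9925 -0.1225 -0.0015]
delta mm [25.4079  2.7789  1.9495]
```

View pics/c6.png

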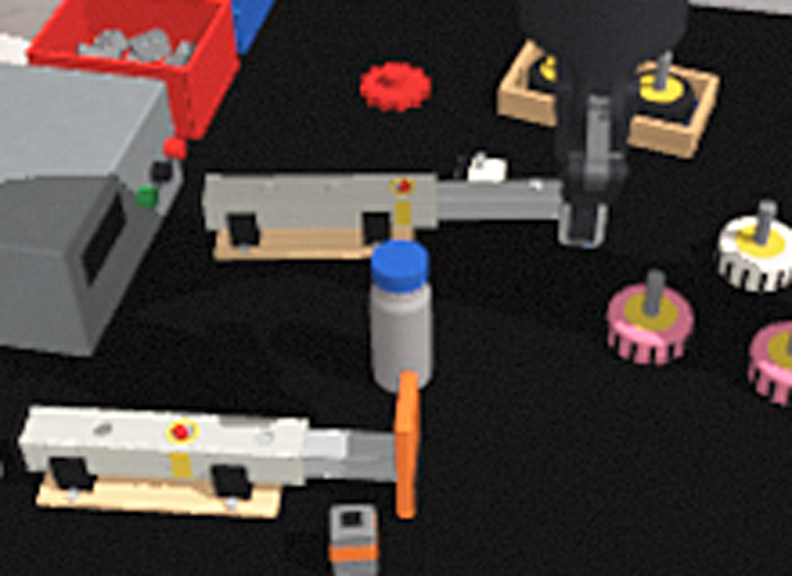

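Both red buttons stand in their yellow rings, at (403,186) and (181,432). The wheel is flat in the bay at (660,88), and the arm is clear of everything.

```bash
python3 -c "
from h import *
print(manip.finish_job())"
```

```text
the job is handed in; nothing more can be done
None
```

The job is handed in at about 16.3 s of the 58 s limit, with all three parts done; `finish_job` gave no verdict.

- **Wheel:** I gripped it by the axle and set it down in the empty bay. In the side picture the axle tip lies within about 1 px of where the bay centre should put it, and the wheel looks flat.
- **Blue leg:** I drew it out until it stopped moving and the force rose to about 11 N. The red button shows in the yellow-ringed hole.
- **Orange leg:** I pushed it in until it stopped moving, also at about 11 N. It locked about 2–3 mm further in than I had calculated, roughly the calibration error. The red button shows in its yellow-ringed hole.

In the last picture the arm is clear, and the jar, battery, motor and gear look undisturbed. The rover and screwdriver were out of that view, but the arm never went near them. No check failed.

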